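# Pin the cart drawbar to its hitch

### The arm

A 6-joint arm with a two-finger parallel gripper is mounted at the origin on the work surface. World frame = base frame: x ahead of the robot, y to its left, z up, the work surface at z = 0. Lengths are in m, angles in degrees, forces in N, time in s.
With the tool pointing down it reaches from about 0.375 to 0.9 m from the base axis. Payload 3.1 kg.
Tool frame: the origin (TCP) lies at the very end of the fingers, on their centre line; the grasp point (between the pads) lies 19 mm behind it; z points along the fingers, y is the line along which they close (so a half turn about z gives the same grasp; the last joint's range is limited). The gripper opens to 87 mm and grips with 3 to 60 N. Pads are 19 mm wide; open, the fingers measure 117 mm over their backs; the gripper's body (75 mm by 190 mm) begins 51 mm behind the grasp point.
Start: joints at [-84.998, 30.224, 82.088, -0, 67.689, -10.227], TCP at [0.164, -0.603, 0.223] pointing down, gripper open.
Joint ranges: [-176.69, 176.69], [-43.24, 126.21], [12.49, 139.97], [-82, 262], [0, 151.66], [-163.58, 163.58]. Speed limits (degrees/s): [159.86, 159.86, 180, 180, 180, 180].

### API

Orientations are given as a 3x3 rotation matrix whose columns are the frame's x, y, z axes.
In Python, from rig import readout, cams, bot gives the robot as it stands.
- The arm moves only by the shell command python3 -m inch 'ROWS'. ROWS is JSON, a list of rows, each a list of 5 numbers: the shift along the world's x, y, z in cm, then the turn about the world's z in degrees, then the finger opening in cm, from 0 to 8.7. In form: [[dx, dy, dz, twist, fingers], ...]. A call has 1 to 10 rows; each row is the pose to reach, as a shift and turn from the pose commanded when the call began; what a row does not reach only later rows make up. A row lasts 1/12 s, in which the tool goes at most 41.7 mm and 7.16 degrees, less where a joint would pass 70% of its speed; a pose out of reach is approached as far as the arm can. A call with a gripper value outside its range is refused whole. The fingers move at their own pace and stop on an object; the grip force is fixed at half the most. Time passes only in rows, so rows that repeat a pose let the fingers close. It gives the time, the measured TCP pose, the force, the opening and the grip force at its end, in the units of the state.
- readout.read_state(): the state, without advancing time (a new reading comes with each control period).
- cams.capture(name): name is "side" or "top"; returns a dict with "image" (384x512x3 uint8, blue, green, red), "intrinsics" (3x3 intrinsics, pixels), "xyz" and "rotation" of the camera in the world. Camera axes: x right, y down, z forward; pixel columns grow to the right and rows downward; lengths in m; the calibration is good to about 2 mm. A picture is of the moment at which its call begins. There is no depth.
- bot.hand_in(): hands the job in; it is judged then, once.
The state is a dict: "time_s": time; "joint_positions": joint angles; "qvel": joint speeds; "tau": joint torques, N m; "position": TCP position; "tcp_rot": TCP orientation; "force": force on the tool from outside, world axes, zero at the start; "moment": the same for the moment, N m; "opening": opening from 0.0 (shut) to 1.0 (fully open); "grasp_force": force on a finger pad.
Only numpy, scipy, OpenCV 4.12 (cv2) and the standard library are available. Lean on these libraries where they do the work, as an engineer would, in place of code of your own. Each camera call takes 0.05 s, during which the arm holds its last target. There are 200 camera calls.

### The job

The handled canister is standing on the drawbar hitch and covers its pin hole: lift the canister off by its handle and set it down gently, without dropping it, upright and wholly on the round cork mat. Then take the longer of the two headed pins out of the wooden rack and push it straight down through the fork and the drawbar eye, past the stiff spring catch, until its collar sits flat on the fork, and let go. Leave the shorter pin in the rack and leave the other things on the shelf where they are.

Things in the scene. Friction and masses are not known exactly. Their poses are not given: they have to be found in the camera images.
- hitch: Steel drawbar hitch, fixed to the shelf: a 170 x 110 mm base plate with a fork of two level plates, each 96 x 90 x 12 mm, joined by a web at -x. Fork's top face 73 mm above the shelf. Between the plates lies the eye of a flat drawbar, 40 mm wide, running 190 mm to +x at 48 to 60 mm height. Origin on the shelf directly under the pin hole; z up.
- hole_mouth (a point): Centre of the pin hole at the fork's top face; axes as the hitch's. The vertical hole, 20 mm wide, passes upper plate, eye and lower plate (in line already; underside 39 mm below the mouth, free space to 63 mm). A sprung ball in the lower plate grips the pin over its last 30 mm of travel: it takes 5 to 20 N of downward push, more than the pin's weight.
- canister: Closed aluminium canister, 76 mm in diameter, 88 mm tall to its lid, with a rigid arched handle on top: a level grip bar 12 mm thick (along the canister's x), 67 mm long (along its y), 10 mm high, on two uprights 62 mm apart. About 0.45 kg. Starts standing on the fork over the hole. Origin at the centre of its underside, z up.
- canister_grip (a point): Middle of the canister's grip bar, 131 mm above its underside; there are 38 mm of free height between the lid and the underside of the bar. Axes as the canister's: the bar runs along y.
- mat: Round cork mat, 160 mm in diameter, 4 mm thick, fixed flat on the shelf at one side of the hitch. Origin at the centre of its underside.
- rack: Wooden block, 60 mm (x) x 150 mm (y) x 45 mm high, fixed on the shelf at the other side of the hitch, with two round holes 21 mm in diameter and 30 mm deep at y = -40 and +40 mm, one pin standing in each. Origin at the centre of its underside.
- long_pin: The longer of two plain steel pins, 100 mm, 0.2 kg: a round knob 24 mm in diameter, 34 mm tall, under it a round collar 40 mm in diameter, 6 mm thick, then a round shank 18 mm in diameter, 60 mm long, tapering to 12 mm over its last 8 mm. Starts upright in either hole of the rack, knob top 115 mm above the shelf. Origin at the centre of its foot, z up.
- long_pin_collar (a point): Centre of the underside of the longer pin's collar, 60 mm above its foot along the pin. It meets hole_mouth when the pin is fully home.
- short_pin: The shorter steel pin, 74 mm long (same knob, collar and thickness, shank only 34 mm), upright in the rack's other hole, its knob top 89 mm above the shelf. Bystander. Origin at the centre of its foot.
- clamp_a: Aluminium C-clamp lying flat, about 160 x 80 x 16 mm, near the robot. Bystander. Origin at the middle of its frame.
- clamp_b: Aluminium C-clamp like the other, lying flat at the right-hand (-y) side. Bystander. Origin at the middle of its frame.
- bowl: Round magnetic steel bowl, 116 mm in diameter, 35 mm high, empty. Bystander. Origin at the centre of its underside.
- stud_finder: Plastic stud finder, 150 x 65 x 30 mm, lying flat between robot and hitch. Bystander. Origin at the centre of its underside.
- nail_jar: Closed glass jar of nails, 58 mm in diameter, 89 mm high, standing behind at the left. Bystander. Origin at the centre of its underside.
There are look-alikes about, which are no part of the job. What is shaped like the long_pin but black or red is not meant. There is more than one size of the mat; the job needs the largest.

How it is judged (in metres and radians):
On the way, in this order (a step that is already met when the one before it is completed fails the run):
1. the canister stands upright and released, wholly on the cork mat (horizontal distance between canister and mat below 0.044 m and z of canister in the frame of mat below 0.007 m and angle between canister's own z axis and vertical below 0.08 rad and linear speed of canister below 0.02 m/s and contact force between the fingers and canister below 0.1 N), for 0.2 s.
2. the longer pin is pushed home: collar flat on the fork (z of long_pin_collar in the frame of hole_mouth below 0.0025 m and horizontal distance between long_pin_collar and hole_mouth below 0.004 m and angle between long_pin's own z axis and vertical below 0.06 rad), for 0.2 s.
At the end, for the whole second after the job is handed in: The canister stands upright (within 0.08 rad) on the cork mat, its axis within 44 mm of the mat's centre, at rest and released; the longer pin is upright in the hitch's hole (within 4 mm and 0.06 rad of its axis) with the collar's underside no more than 2.5 mm above the fork's top face, at rest (all of step 1 and all of step 2 and linear speed of long_pin below 0.02 m/s); the robot touches nothing.
It fails at once if the canister is dropped (moves faster than 0.5 m/s with no finger on it) (linear speed of canister above 0.5 m/s and contact force between the fingers and canister below 0.1 N).
It fails at once if the canister is tipped over (more than 0.7 rad) (angle between canister's own z axis and vertical above 0.7 rad).
It fails at once if the shorter pin, a C-clamp, the bowl, the stud finder or the nail jar is moved more than 30 mm from where it was (distance of any of short_pin, clamp_a, clamp_b, bowl, stud_finder, nail_jar from where it was at the start of the episode above 0.03 m).
It also fails if it takes over 58 s, if anything falls off the work surface, if the arm or the gripper's body presses on something with over 40 N, if the wrist force passes 120 N, or if a joint passes its speed limit or range.

## Working session

There is one attempt and no reset: what is moved stays moved. The work goes in short steps, Python scripts to look and compute and a shell command to move; the robot and the scene stay as the last step left them, time stands still between calls to the robot, and variables do not carry over. Pictures are saved under pics/ and viewed, at most 10 in all, crops included, and the job is handed in when it is done.

```bash
ls; mkdir -p pics; python3 - <<'E'
from rig import readout,cams,bot
import cv2,pickle
for n in("side","top"):
    c=cams.capture(n); cv2.imwrite(f"pics/{n}0.png",c["image"]); pickle.dump(c,open(n+"0.pkl","wb"))
    print(n,c["intrinsics"],c["xyz"],c["rotation"])
s=readout.read_state(); print(s)
E
```

```text
pics
side [[355.14338818   0.         254.31188346]
 [  0.         355.14338818 190.02309382]
 [  0.           0.           1.        ]] [0.33962771 0.61123544 0.87686147] [[-0.95731441 -0.22187317  0.18526038]
 [-0.28885945  0.71116671 -0.64093847]
 [ 0.01045604 -0.66709385 -0.74490031]]
top [[380.28006278   0.         253.87642917]
 [  0.         380.28006278 189.62821957]
 [  0.           0.           1.        ]] [ 0.23064925 -0.03100304  1.46915601] [[-0.03330934 -0.97108977  0.23637923]
 [-0.99944198  0.03295414 -0.00545447]
 [-0.00249289 -0.23642901 -0.97164557]]
{'time_s': 0.1, 'joint_positions': array([-8.49984457e+01,  3.02746554e+01,  8.21490665e+01, -1.63029955e-04,
        6.76884437e+01, -1.02275836e+01]), 'qvel': array([-0.07311405, -0.1274167 , -0.16293561, -0.03952328,  0.12431565,
        0.04005363]), 'tau': array([-1.58983285e-04, -4.40985882e+01, -1.77151269e+01,  6.35245023e-02,
        5.33403398e-02, -4.46572426e-05]), 'position': array([ 0.16414153, -0.60238206,  0.22165846]), 'tcp_rot': array([[ 9.64882779e-01,  2.62680783e-01, -1.73296498e-04],
       [ 2.62680613e-01, -9.64880870e-01,  1.94997551e-03],
       [ 3.45010619e-04, -1.92701942e-03, -9.99998084e-01]]), 'force': array([-0.55509489, -0.58453644,  0.07197768]), 'moment': array([-0.040076  , -0.03293183, -0.02238777]), 'grasp_force': 0.0, 'opening': 1.0006891595353509}
```

View pics/top0.png

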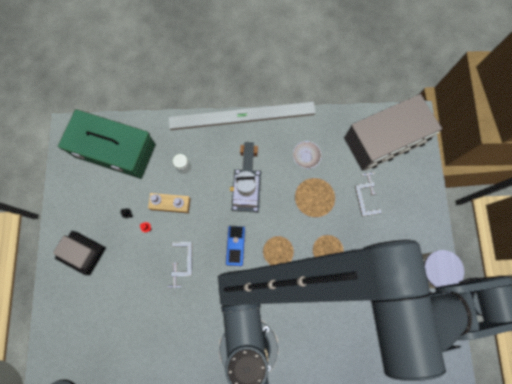

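View pics/side0.png

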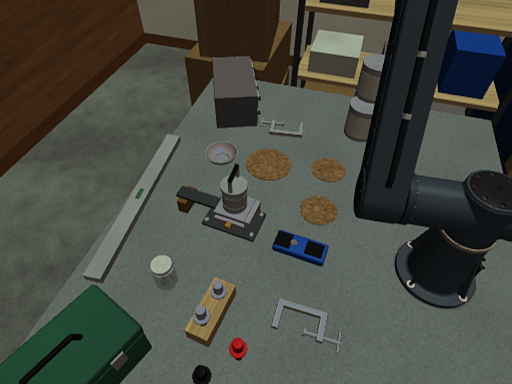

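The top view shows three cork mats: (315,197), (278,250) and (327,247). The first is the largest. The rack pins are at top (154,201) and (180,203), side (202,315) and (218,290). The loose black (126,213) and red (146,227) pins are look-alikes. The canister is on the hitch at top (246,185). I'll check these in one enlarged mosaic.

```bash
python3 - <<'E'
import cv2,pickle,numpy as np
t=pickle.load(open("top0.pkl","rb"))["image"];s=pickle.load(open("side0.pkl","rb"))["image"]
def cr(im,c,r,w,h):
    return cv2.resize(im[r:r+h,c:c+w],(400,300),interpolation=cv2.INTER_CUBIC)
m=np.vstack([np.hstack([cr(t,205,135,80,60+0),cr(t,130,180,80,60)]),np.hstack([cr(s,190,155,100,75),cr(s,165,270,100,75)])])
m=np.vstack([np.hstack([cr(t,205,145,96,72),cr(t,130,170,80,60)]),np.hstack([cr(s,180,160,100,75),cr(s,165,270,100,75)])])
cv2.imwrite("pics/mosaic.png",m)
E
```

```text
(no output)
```

View pics/mosaic.png

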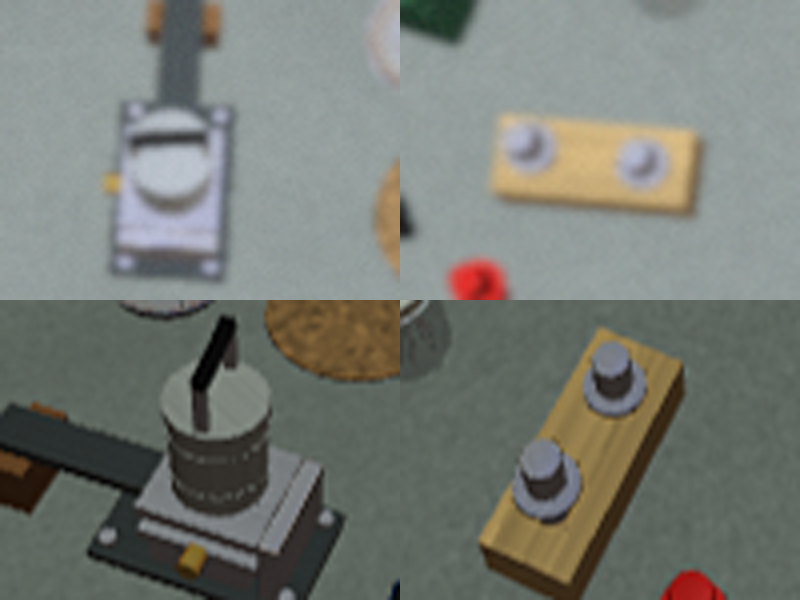

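The crop shows the bar across y on the lid, and in the side view the nearer (+y) pin's knob looks taller. I'll triangulate the knob tops to confirm.

```bash
cat > h.py <<'E'
import numpy as np,cv2,pickle
def ray(c,p):
    d=c["rotation"]@np.linalg.inv(c["intrinsics"])@np.array([p[0],p[1],1.]); return np.array(c["xyz"]),d/np.linalg.norm(d)
def onz(c,p,z):
    o,d=ray(c,p); return o+d*(z-o[2])/d[2]
def tri(a,p,b,q):
    o,d=ray(a,p);o2,e=ray(b,q); s=np.linalg.lstsq(np.c_[d,-e],o2-o,rcond=None)[0]
    x,y=o+d*s[0],o2+e*s[1]; return (x+y)/2,np.linalg.norm(x-y)
def proj(c,P):
    v=c["rotation"].T@(np.array(P)-c["xyz"]); w=c["intrinsics"]@v; return w[:2]/w[2]
def blobs(im,lo,hi,box,amin=20):
    x,y,w,h=box; m=cv2.inRange(cv2.cvtColor(im[y:y+h,x:x+w],cv2.COLOR_BGR2HSV),lo,hi)
    n,l,st,ce=cv2.connectedComponentsWithStats(m)
    out=[]
    for i in range(1,n):
        if st[i,4]>=amin:
            pts=np.argwhere(l==i)[:,::-1].astype(np.float32)+[x,y]
            out.append((ce[i]+[x,y],st[i,4],cv2.minAreaRect(pts.astype(np.float32))))
    return out
def load(k): return pickle.load(open(f"top{k}.pkl","rb")),pickle.load(open(f"side{k}.pkl","rb"))
E
python3 - <<'E'
from h import *
np.set_printoptions(precision=4,suppress=True)
t,s=load(0)
print("pinA +y",tri(t,(155.4,198),s,(201.25,309.25)))
print("pinB -y",tri(t,(178.6,200.8),s,(218,283.75)))
for b in blobs(t["image"],(5,90,60),(25,255,255),(255,165,100,100),100): print("mat",b[0],b[1],onz(t,b[0],.004),b[2][1])
for b in blobs(s["image"],(5,90,40),(25,255,255),(235,140,115,90),100): print("mats",b[0],b[1],onz(s,b[0],.004))
for b in blobs(t["image"],(5,60,60),(30,255,255),(140,185,60,35),100): print("rack",b[0],b[1],b[2],[onz(t,p,.045) for p in cv2.boxPoints(b[2])])
for b in blobs(t["image"],(0,0,0),(180,255,75),(232,172,28,13),15): print("bar t",b, onz(t,b[0],.209))
for b in blobs(s["image"],(0,0,0),(180,255,35),(220,160,25,45),15): print("bar s",b,onz(s,b[0],.204))
for n,p in dict(tl=(136,110),tr=(222,116),bl=(124,266),br=(211,268)).items():
    print(n,onz(t,(205+p[0]/4.167,145+p[1]/4.167),.012))
for n,p in dict(barL=(130,143),barR=(207,137)).items(): print(n,onz(t,(205+p[0]/4.167,145+p[1]/4.167),.209))
for n,p in dict(barL=(197,380),barR=(229,322)).items(): print(n,onz(s,(180+p[0]/4,160+(p[1]-300)/4),.209))
g=cv2.cvtColor(t["image"],cv2.COLOR_BGR2GRAY); print(g[172:188,232:260])
E
```

```text
pinA +y (array([0.543 , 0.3247, 0.1024]), np.float64(0.0015146278317611094))
pinB -y (array([0.535 , 0.244 , 0.0778]), np.float64(0.0014002405467573224))
mat [314.5191 197.2067] 1127 [ 0.5482 -0.2773  0.004 ] (36.0, 37.0)
mat [326.8014 245.9977] 438 [ 0.3558 -0.3106  0.004 ] (18.674571990966797, 28.441864013671875)
mat [277.7054 250.6385] 628 [ 0.3445 -0.1221  0.004 ] (26.475679397583008, 28.43684196472168)
mats [268.2332 164.0911] 1098 [ 0.5453 -0.2722  0.004 ]
mats [328.1312 169.5584] 625 [ 0.3385 -0.3083  0.004 ]
mats [318.2432 210.0579] 847 [ 0.3401 -0.1187  0.004 ]
rack [170.5487 203.6881] 452 ((168.7069091796875, 202.51724243164062), (40.692283630371094, 16.6921443939209), 4.763641834259033) [array([0.5144, 0.3677, 0.045 ]), array([0.5794, 0.3644, 0.045 ]), array([0.5607, 0.2083, 0.045 ]), array([0.4961, 0.2131, 0.045 ])]
bar t (array([245.3043, 177.913 ]), np.int32(23), ((244.960205078125, 177.9026641845703), (1.263861060142517, 16.03108024597168), 86.18592071533203)) [ 0.5796 -0.01    0.209 ]
bar s (array([233.0353, 172.9294]), np.int32(85), ((232.80001831054688, 173.40002441
[... 1495 characters left out ...]
139 133 147 157 153 150 170 182 185 189 189 189 188 191 194 191 192 192
  194 190 190 177 167 173 176 169 139 113]
 [137 134 154 169 172 174 181 188 190 190 191 192 190 193 192 195 193 194
  193 194 193 186 183 180 180 170 144 115]
 [138 137 159 179 182 183 186 192 193 189 190 191 191 193 194 192 191 192
  196 193 194 194 188 185 181 170 139 108]
 [136 136 158 178 183 185 188 191 192 191 191 191 193 195 192 193 190 194
  194 194 193 196 188 179 173 162 134 110]
 [134 138 161 177 180 177 189 191 193 190 191 193 194 194 194 191 191 193
  195 195 194 190 179 170 168 159 134 109]
 [149 155 171 179 176 176 184 189 190 191 192 190 191 196 191 191 193 194
  192 194 192 187 167 162 168 155 129 109]]
```

The triangulated tops differ by 25 mm, as expected for 115 against 89 mm. So the +y pin, top (155,198), is the long one. The mat at (0.547,-0.275) is the largest. The bar is at about (0.578,-0.009), and the tool needs roughly a +76° turn. I'm moving over to it, raised.

```bash
python3 -m inch '[[1.5,2,1.5,7,8.7],[3.5,5,3,14,8.7],[5.5,8.2,4.5,21,8.7],[7.7,11.4,6,28,8.7],[9.9,14.6,7,35,8.7],[12.1,17.8,7.5,42,8.7],[14.3,21,7.5,49,8.7],[16.5,24.2,7.5,56,8.7],[18.7,27.4,7.5,63,8.7],[21,30.5,7.5,70,8.7]]'
```

```text
time_s: 0.93
position: [0.3745, -0.2959, 0.2974]
tcp_rot: [[0.078, 0.997, -0.0], [0.997, -0.078, 0.001], [0.001, -0.0, -1.0]]
force: [-0.7, -0.3, 0.1]
opening: 0.998
grasp_force: 0.0
```

```bash
python3 -m inch '[[2.2,3.2,0,3,8.7],[4.4,6.4,0,6,8.7],[6.6,9.6,0,6,8.7],[8.8,12.8,0,6,8.7],[11,16,0,6,8.7],[13.2,19.2,0,6,8.7],[15.4,22.4,0,6,8.7],[17.6,25.6,0,6,8.7],[20,28.5,0,6,8.7],[20,28.5,0,6,8.7]]'
```

```text
time_s: 1.77
position: [0.5775, -0.0078, 0.2971]
tcp_rot: [[-0.027, 1.0, 0.003], [1.0, 0.027, 0.003], [0.003, 0.003, -1.0]]
force: [0.9, -0.9, -0.3]
opening: 0.999
grasp_force: 0.0
```

```bash
python3 -m inch '[[0,0,-2.5,0,8.7],[0,0,-5,0,8.7],[0,0,-7.5,0,8.7],[0,0,-9.5,0,8.7],[0,0,-11.2,0,8.7],[0,0,-11.2,0,6],[0,0,-11.2,0,3],[0,0,-11.2,0,0.8],[0,0,-11.2,0,0.8],[0,0,-11.2,0,0.8]]'; python3 -m inch '[[0,0,0,0,0.5],[0,0,0,0,0.5],[0,0,0,0,0.5],[0,0,0,0,0.5]]'
```

```text
time_s: 2.6
position: [0.5751, -0.0133, 0.187]
tcp_rot: [[-0.021, 1.0, 0.003], [1.0, 0.021, -0.001], [-0.001, 0.003, -1.0]]
force: [-0.0, -0.5, 0.3]
opening: 0.708
grasp_force: 0.0
time_s: 2.93
position: [0.5743, -0.013, 0.1858]
tcp_rot: [[-0.022, 1.0, 0.0], [1.0, 0.022, -0.0], [-0.0, 0.0, -1.0]]
force: [0.5, 0.3, -0.9]
opening: 0.4
grasp_force: 0.0
```

```bash
python3 -m inch '[[0,0,0,0,0.5],[0,0,0,0,0.5],[0,0,0,0,0.5],[0,0,0,0,0.5],[0,0,0,0,0.5],[0,0,0,0,0.5]]'
```

```text
time_s: 3.43
position: [0.575, -0.0131, 0.1858]
tcp_rot: [[-0.021, 1.0, 0.002], [1.0, 0.021, -0.0], [-0.0, 0.002, -1.0]]
force: [1.7, -1.3, 1.0]
opening: 0.135
grasp_force: 30.0
```

```bash
python3 -m inch '[[0,0,0.5,0,0.5],[0,0,1,0,0.5],[0,0,2,0,0.5],[0,0,3,0,0.5],[0,0,4,0,0.5],[0,-1,4.5,0,0.5],[0,-2.5,4.5,0,0.5],[0,-4.5,4.5,0,0.5],[-0.3,-7,4.5,0,0.5],[-0.6,-9.5,4.5,0,0.5]]'; python3 -m inch '[[-0.3,-2.5,0,0,0.5],[-0.6,-5,0,0,0.5],[-0.9,-7.5,0,0,0.5],[-1.2,-10,0,0,0.5],[-1.5,-12.5,0,0,0.5],[-1.8,-14.5,0,0,0.5],[-2,-16,0,0,0.5],[-2.2,-17,0,0,0.5],[-2.2,-17,0,0,0.5],[-2.2,-17,0,0,0.5]]'
```

```text
time_s: 4.27
position: [0.5682, -0.1094, 0.2313]
tcp_rot: [[-0.023, 1.0, 0.001], [1.0, 0.023, -0.001], [-0.001, 0.001, -1.0]]
force: [-0.3, -0.4, -4.0]
opening: 0.129
grasp_force: 29.8
time_s: 5.1
position: [0.5459, -0.2778, 0.2305]
tcp_rot: [[-0.02, 1.0, -0.0], [1.0, 0.02, 0.001], [0.001, -0.0, -1.0]]
force: [-0.8, -0.5, -2.9]
opening: 0.131
grasp_force: 29.8
```

```bash
python3 -m inch '[[0,0,-1.5,0,0.5],[0,0,-3,0,0.5],[0,0,-4.5,0,0.5],[0,0,-6,0,0.5],[0,0,-7.5,0,0.5],[0,0,-9,0,0.5],[0,0,-9.7,0,0.5],[0,0,-10.2,0,0.5],[0,0,-10.2,0,0.5],[0,0,-10.2,0,0.5]]'; python3 - <<'E'
from rig import readout,cams
import cv2,pickle
for n in("side",):
    c=cams.capture(n); cv2.imwrite(f"pics/{n}1.png",c["image"][90:290,150:400].repeat(3,0).repeat(3,1)); pickle.dump(c,open(n+"1.pkl","wb"))
E
```

```text
time_s: 5.93
position: [0.5466, -0.2777, 0.129]
tcp_rot: [[-0.022, 1.0, 0.0], [1.0, 0.022, -0.0], [-0.0, 0.0, -1.0]]
force: [0.1, 0.3, -3.5]
opening: 0.133
grasp_force: 29.8
```

View pics/side1.png

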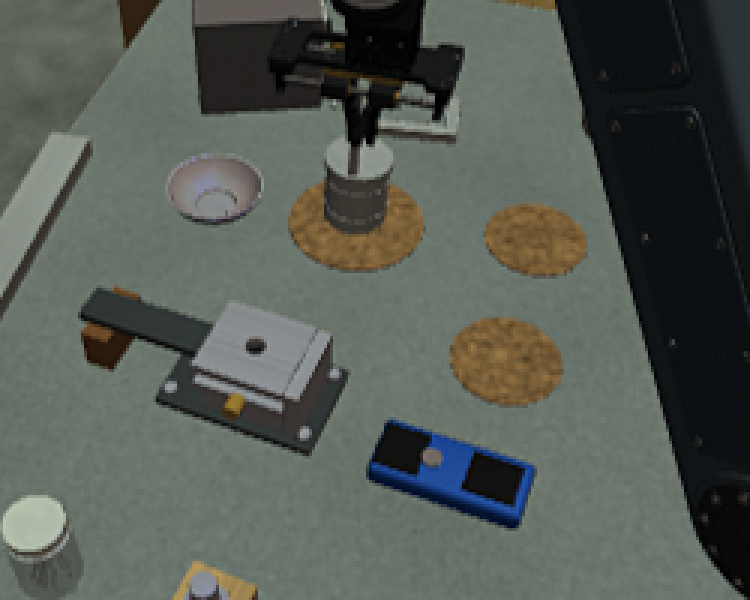

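The side view shows the canister at crop (357,190) above the middle of the mat, and the hole open at crop (256,345). It has about 12 mm to go.

```bash
python3 -m inch '[[0,0,-0.3,0,0.5],[0,0,-0.6,0,0.5],[0,0,-0.9,0,0.5],[0,0,-1.1,0,0.5],[0,0,-1.1,0,0.5],[0,0,-1.1,0,0.5]]'; python3 -m inch '[[0,0,-0.05,0,0.5],[0,0,-0.1,0,0.5],[0,0,-0.15,0,0.5],[0,0,-0.15,0,0.5],[0,0,-0.15,0,0.5]]'
```

```text
time_s: 6.48
position: [0.546, -0.278, 0.1173]
tcp_rot: [[-0.021, 1.0, -0.0], [1.0, 0.021, 0.0], [0.0, -0.0, -1.0]]
force: [-0.1, -0.4, -3.4]
opening: 0.136
grasp_force: 29.8
time_s: 6.9
position: [0.5466, -0.2782, 0.1165]
tcp_rot: [[-0.021, 1.0, 0.001], [1.0, 0.021, -0.001], [-0.001, 0.001, -1.0]]
force: [0.9, 0.6, -0.0]
opening: 0.137
grasp_force: 29.8
```

```bash
python3 -m inch '[[0,0,0,0,1.6],[0,0,0,0,2.2],[0,0,0,0,3],[0,0,0,0,4],[0,0,0,0,5],[0,0,0,0,6],[0,0,0,0,7],[0,0,0,0,7],[0,0,0,0,7],[0,0,0,0,7]]'; python3 -m inch '[[0,0,1,0,7],[0,0,2.5,0,7],[0,0,4,0,7],[0,0,6,0,7],[0,0,8,0,7],[0,0,10,0,7],[0,0,12,0,7],[0,3,13,0,7],[0,6,13,0,7],[0,9,13,0,7]]'; python3 - <<'E'
from rig import readout,cams
import cv2,pickle
for n in("top","side"):
    c=cams.capture(n); pickle.dump(c,open(n+"1.pkl","wb"))
t=pickle.load(open("top1.pkl","rb"))["image"];s=pickle.load(open("side1.pkl","rb"))["image"]
import numpy as np
def cr(im,c,r,w,h): return cv2.resize(im[r:r+h,c:c+w],(400,300),interpolation=cv2.INTER_CUBIC)
cv2.imwrite("pics/m1.png",np.vstack([np.hstack([cr(t,226,150,60,45),cr(s,215,120,100,75)]),np.hstack([cr(s,205,185,60,45),cr(t,140,185,60,45)])]))
E
```

```text
time_s: 7.73
position: [0.5461, -0.278, 0.116]
tcp_rot: [[-0.021, 1.0, -0.0], [1.0, 0.021, 0.0], [0.0, -0.0, -1.0]]
force: [-1.1, 0.2, 0.2]
opening: 0.761
grasp_force: 0.0
time_s: 8.57
position: [0.5466, -0.1878, 0.248]
tcp_rot: [[-0.02, 1.0, 0.003], [1.0, 0.02, -0.002], [-0.002, 0.003, -1.0]]
force: [1.0, -0.3, -0.8]
opening: 0.806
grasp_force: 0.0
```

View pics/m1.png

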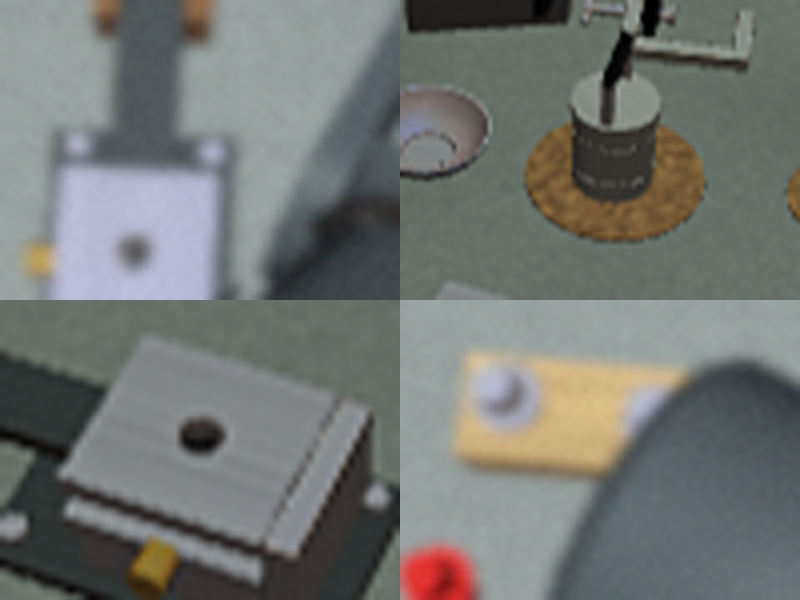

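The canister stands upright and central on the mat. The hole is at top ≈(246,188) and side ≈(235,205). Next I'll measure the hole and the pin precisely.

```bash
python3 - <<'E'
from h import *
np.set_printoptions(precision=4,suppress=True)
t,s=load(1)
P=[]
for c,(x,y,w,h) in((t,(239,180,14,14)),(s,(226,196,18,18))):
    g=cv2.cvtColor(c["image"],cv2.COLOR_BGR2GRAY)[y:y+h,x:x+w].astype(float)
    d=np.clip(np.median(g)-g-12,0,None); yy,xx=np.mgrid[y:y+h,x:x+w]
    p=((d*xx).sum()/d.sum(),(d*yy).sum()/d.sum()); P.append(p)
    print(p,onz(c,p,.073)); print(g.astype(int)[2:-2,2:-2])
print(tri(t,P[0],s,P[1]))
# pin: use top-view knob+collar, mosaics
a=(140+500/6.667-60,0)
k=(140+(500-400)/6.667,185+(388-300)/6.667); print("knob top",k,onz(t,k,.115))
k=(140+(507-400)/6.667,185+(398-300)/6.667); print("collar",k,onz(t,k,.081))
k=(165+145/4,270+157/4); print("side knob",onz(s,k,.115)); k=(165+147/4,270+185/4);print("side collar",onz(s,k,.081))
for c,b,z in((t,(140,185,60,35),.081),(s,(180,280,45,60),.081)):
    x,y,w,h=b; im=c["image"][y:y+h,x:x+w]; hs=cv2.cvtColor(im,cv2.COLOR_BGR2HSV); print(hs[::1,:,1][8:24,6:24] if c is t else "")
E
```

```text
(np.float64(245.72357723577235), np.float64(187.3048780487805)) [ 0.5804 -0.0083  0.073 ]
[[188 186 189 188 192 190 190 191 190 191]
 [187 188 186 187 187 188 189 189 187 190]
 [189 189 186 180 178 178 178 182 187 190]
 [188 185 177 162 148 145 153 169 183 189]
 [186 185 166 132 116 109 122 156 178 189]
 [188 179 154 125 101  92 108 143 173 188]
 [187 183 163 134 108  96 113 149 179 186]
 [188 185 173 151 127 119 137 163 182 188]
 [190 188 182 171 156 154 166 178 187 189]
 [188 187 186 184 179 179 185 190 191 187]]
(np.float64(234.71265878230398), np.float64(205.125711782742)) [ 0.5772 -0.0066  0.073 ]
[[133 132 133 133 132 134 135 134 134 132 132 132 131 131]
 [135 134 133 133 133 134 133 133 133 135 134 133 133 133]
 [135 135 135 135 135 135 134 134 135 134 133 134 135 134]
 [135 135 137 137 137 140 139 138 139 136 135 134 134 133]
 [132 132 135 137 136 120 118 108 117 129 139 135 134 133]
 [135 135 136 134 108  67  66  54  66  88 127 139 135 134]
 [133 135 138 129  59  44  48  48  44  46  95 143 137 135]
 [129 129 134 124  38  38  42  37  34  36  73 142 135 135]
 [133 131 132 124 
[... 1118 characters left out ...]
 19  18  10  55  90 101]
 [ 18   8  20  45  41  10  14  21  26  18  15  12  20  20  13  60  89 101]
 [ 13  11  27  58  52  24   8  20  18  14  15  15  21  14  21  71  94  97]
 [ 14  14  39  70  72  46  11  13  17  19  18  23  19   8  46  85 101 100]
 [ 14  13  50  79  87  71  41  15   7  12  13  12  12  40  77  94 101 102]
 [ 16  19  55  86  94  91  75  53  37  29  31  42  58  81  94  99 101 100]
 [ 15  17  58  88  99  99  96  88  77  72  77  82  89  97  98 101 102 101]
 [ 14  22  64  88 101  99 100  97  95  94  93  97  99  98 100 100 101 101]
 [ 11  23  61  90  99 102 103 102 103 101 100 100  98 100 100 101 100 100]
 [ 13  15  42  74  96 101 105 106 103 105 101 104 102 103 101 101 102 101]]
```

```bash
python3 -m inch '[[0,2,0,0,7],[0,5.5,0,0,7],[0,9.5,0,0,7],[0,13.5,0,0,7],[0,17.5,0,0,7],[0,21.5,0,0,7],[0,25.5,0,0,7],[0,29.5,0,0,7],[0,33.5,0,0,7],[0,37.5,0,0,7]]'; python3 -m inch '[[0,4,0,0,7],[-0.2,8,0,0,7],[-0.5,11.5,0,0,7],[-0.6,14,0,0,7],[-0.6,14,-3,0,7],[-0.6,14,-6,0,7],[-0.6,14,-9,0,7],[-0.6,14,-11,0,7],[-0.6,14,-11,0,7],[-0.6,14,-11,0,7]]'; python3 - <<'E'
from rig import readout,cams
import cv2,pickle
import numpy as np
c=cams.capture("side"); cv2.imwrite("pics/s2.png",cv2.resize(c["image"][220:360,120:300],(720,560),interpolation=cv2.INTER_CUBIC))
E
```

```text
time_s: 9.5
position: [0.5465, 0.1884, 0.2468]
tcp_rot: [[-0.021, 1.0, 0.001], [1.0, 0.021, -0.0], [-0.0, 0.001, -1.0]]
force: [0.2, 0.2, 0.6]
opening: 0.805
grasp_force: 0.0
time_s: 10.33
position: [0.5402, 0.3265, 0.1355]
tcp_rot: [[-0.021, 1.0, -0.002], [1.0, 0.021, -0.001], [-0.001, -0.002, -1.0]]
force: [0.5, -0.3, 0.0]
opening: 0.807
grasp_force: 0.0
```

View pics/s2.png

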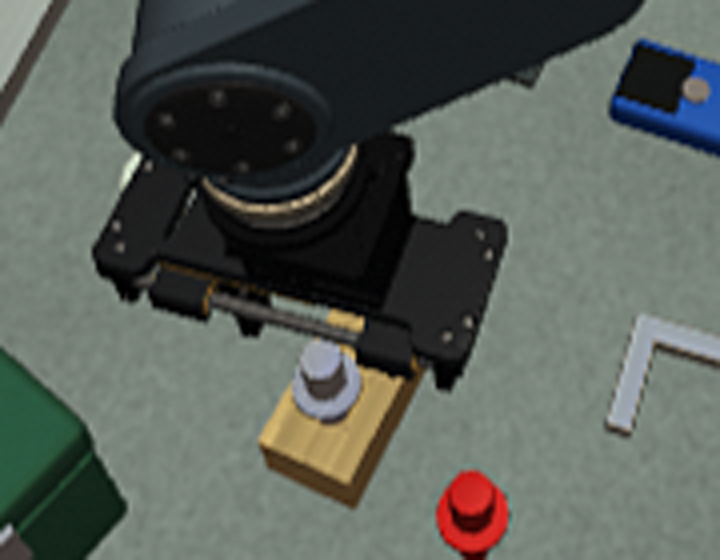

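The knob is between the fingers at crop (322,362). I'll descend until the tips are 3 mm above the collar, then close.

```bash
python3 -m inch '[[0,0,-2,0,7],[0,0,-4,0,7],[0,0,-5.1,0,7],[0,0,-5.1,0,5],[0,0,-5.1,0,4],[0,0,-5.1,0,3],[0,0,-5.1,0,2],[0,0,-5.1,0,1.5],[0,0,-5.1,0,1.5],[0,0,-5.1,0,1.5]]'; python3 -m inch '[[0,0,0,0,1.5],[0,0,0,0,1.5],[0,0,0,0,1.5],[0,0,0,0,1.5],[0,0,0,0,1.5],[0,0,0,0,1.5]]'
```

```text
time_s: 11.22
position: [0.5405, 0.3271, 0.0856]
tcp_rot: [[-0.022, 1.0, 0.001], [1.0, 0.022, 0.0], [0.0, 0.001, -1.0]]
force: [1.1, -0.5, 0.5]
opening: 0.363
grasp_force: 0.9
time_s: 11.72
position: [0.5407, 0.3271, 0.0853]
tcp_rot: [[-0.021, 1.0, 0.001], [1.0, 0.021, 0.0], [0.0, 0.001, -1.0]]
force: [0.8, -0.3, 1.9]
opening: 0.268
grasp_force: 29.5
```

```bash
python3 -m inch '[[0,0,1.5,0,1.5],[0,0,3.5,0,1.5],[0,0,6,0,1.5],[0,0,8.5,0,1.5],[0,-1.5,9,0,1.5],[0.5,-4.5,9,0,1.5],[1,-8,9,0,1.5],[1.5,-12,9,0,1.5],[2,-16,9,0,1.5],[2.5,-20,9,0,1.5]]'; python3 -m inch '[[0.4,-4,0,0,1.5],[0.8,-8,0,0,1.5],[1,-11,0,0,1.5],[1.2,-13,0,0,1.5],[1.2,-13.7,0,0,1.5],[1.2,-13.7,0,0,1.5],[1.2,-13.7,0,0,1.5]]';  python3 - <<'E'
from rig import readout,cams
import cv2,pickle
import numpy as np
c=cams.capture("side");pickle.dump(c,open("side3.pkl","wb")); cv2.imwrite("pics/s3.png",cv2.resize(c["image"][130:250,160:320],(800,600),interpolation=cv2.INTER_CUBIC))
E
```

```text
time_s: 12.55
position: [0.5632, 0.1245, 0.1735]
tcp_rot: [[-0.022, 1.0, -0.004], [1.0, 0.022, -0.001], [-0.0, -0.004, -1.0]]
force: [0.3, -0.6, -2.3]
opening: 0.27
grasp_force: 29.5
time_s: 13.13
position: [0.5759, -0.0097, 0.1741]
tcp_rot: [[-0.02, 1.0, -0.003], [1.0, 0.02, 0.001], [0.001, -0.003, -1.0]]
force: [0.0, 0.4, -1.3]
opening: 0.271
grasp_force: 29.5
```

View pics/s3.png

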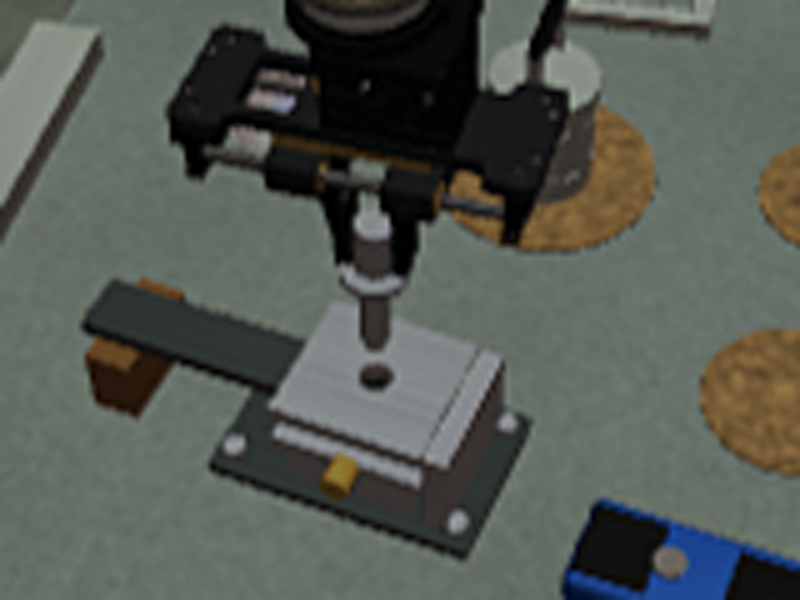

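The pin hangs upright just above the hole: foot at crop (375,344), hole at crop (376,376). I'll check the lateral offset numerically.

```bash
python3 - <<'E'
from h import *
np.set_printoptions(precision=4,suppress=True,linewidth=150)
s=pickle.load(open("side3.pkl","rb"))
g=cv2.cvtColor(s["image"],cv2.COLOR_BGR2GRAY)
print(g[182:212,226:246])
H=np.array([.5772,-.0066,.073])
for dz in(.0,.031,.039,.091): print(dz,proj(s,H+[0,0,dz]))
print("1mm x,y:",proj(s,H+[.001,0,.031])-proj(s,H+[0,0,.031]),proj(s,H+[0,.001,.031])-proj(s,H+[0,0,.031]))
E
```

```text
[[110  20  58  34  44  43  50  52  53  52  52  49  22   2   0   0  40 124 111 109]
 [113  91 123 108 105  35  46  51  52  51  50  46  17   0   0   7  62 118 108 106]
 [113 117 123 145 137  67  51  46  47  46  44  46  46   5   0  26  90 117 109 106]
 [109 103  74 144 140 119 101  78  53  67  72 105 110  91  57  61 109 114 112 109]
 [110 103  51 115 134 140 140 125 106 119 120 143 142 139  93  81 117 113 114 112]
 [111 112  86  61  87 115 138 142 145 146 140 130 114  94  82  95 114 110 108 110]
 [109 113 113  87  59  66  97 104 106 105 100  90  70  53  94 111 110 108 105 109]
 [107 111 110 112 100  65  35  39  36  37  35  46  81  95 111 111 114 111 109 109]
 [122 126 122 118 116 100  35  47  48  47  43  56 103 116 112 113 113 110 108 108]
 [135 138 137 133 130 127  33  48  52  52  48  54 100 115 113 112 107 108 109 109]
 [134 134 135 136 141 137  32  47  51  53  47  52  99 114 112 108 104 107 108 109]
 [132 130 132 132 137 133  33  47  52  51  47  53 109 126 117 109 106 108 107 110]
 [132 131 131 132 134 130  32  48  52  52  46  56 120 139 129 124 116 107 106 108]
 [133 133 133 132 137
[... 837 characters left out ...]
6  38  41  38  34  36  73 142 137 137 136 137 136 136]
 [134 135 135 133 134 125  49  12  15   9  10  39 108 143 135 134 134 135 136 135]
 [133 134 135 135 137 136 106  59  39  41  49 104 140 141 137 137 137 135 134 134]
 [130 130 131 132 136 139 139 123 112 111 114 141 135 132 134 137 139 139 139 136]
 [133 131 131 130 130 132 135 138 142 142 141 138 133 131 131 132 134 135 137 138]
 [135 134 134 134 131 132 130 131 132 132 136 136 136 136 135 133 130 131 132 133]
 [135 135 135 135 135 134 133 132 131 129 130 131 131 136 136 135 136 136 132 131]]
0.0 [234.6987 205.1191]
0.031 [234.3662 198.2315]
0.039 [234.2779 196.403 ]
0.091 [233.6776 183.9703]
1mm x,y: [-0.331  -0.0791] [-0.1137  0.254 ]
```

The offset is under 0.5 mm in the side view, so I'm descending in stages and watching the force.

```bash
python3 -m inch '[[0,0,-1,0,1.5],[0,0,-2,0,1.5],[0,0,-2.7,0,1.5],[0,0,-3.2,0,1.5],[0,0,-3.6,0,1.5],[0,0,-4,0,1.5],[0,0,-4,0,1.5]]'
```

```text
time_s: 13.77
position: [0.5768, -0.0098, 0.1341]
tcp_rot: [[-0.022, 1.0, -0.002], [1.0, 0.022, 0.0], [0.0, -0.002, -1.0]]
force: [-0.9, 0.3, -2.3]
opening: 0.274
grasp_force: 29.5
```

```bash
python3 -m inch '[[0,0,-0.5,0,1.5],[0,0,-1,0,1.5],[0,0,-1.5,0,1.5],[0,0,-2,0,1.5],[0,0,-2,0,1.5]]'; python3 -m inch '[[0,0,-0.4,0,1.5],[0,0,-0.8,0,1.5],[0,0,-1.2,0,1.5],[0,0,-1.6,0,1.5],[0,0,-2,0,1.5],[0,0,-2,0,1.5]]'
```

```text
time_s: 14.18
position: [0.5769, -0.0101, 0.1139]
tcp_rot: [[-0.021, 1.0, -0.001], [1.0, 0.021, 0.0], [0.0, -0.001, -1.0]]
force: [0.5, -0.5, -2.0]
opening: 0.266
grasp_force: 29.5
time_s: 14.68
position: [0.5773, -0.0103, 0.0944]
tcp_rot: [[-0.021, 1.0, 0.0], [1.0, 0.021, -0.0], [-0.0, 0.0, -1.0]]
force: [0.5, -2.7, -2.9]
opening: 0.267
grasp_force: 29.5
```

```bash
python3 -m inch '[[0,0,-0.3,0,1.5],[0,0,-0.6,0,1.5],[0,0,-0.9,0,1.5],[0,0,-1.1,0,1.5],[0,0,-1.1,0,1.5]]'; python3 - <<'E'
from rig import cams
import cv2,pickle
c=cams.capture("side");pickle.dump(c,open("side4.pkl","wb")); cv2.imwrite("pics/s4.png",cv2.resize(c["image"][155:245,180:300],(800,600),interpolation=cv2.INTER_CUBIC))
E
```

```text
time_s: 15.1
position: [0.5778, -0.0104, 0.0838]
tcp_rot: [[-0.022, 1.0, 0.001], [1.0, 0.022, -0.001], [-0.001, 0.001, -1.0]]
force: [1.0, -4.0, 0.2]
opening: 0.268
grasp_force: 29.6
```

View pics/s4.png

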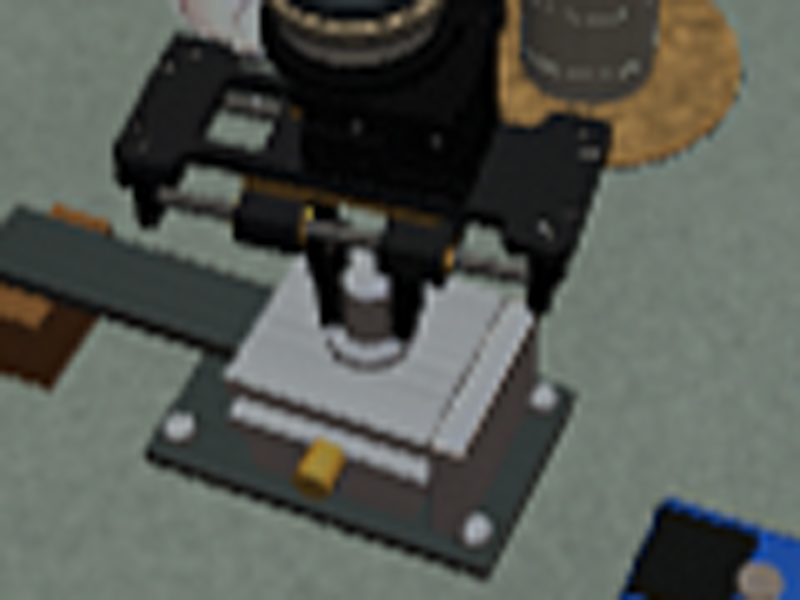

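The collar, at crop (368,348), is on or just above the fork. I'll push on until the force rises.

```bash
python3 -m inch '[[0,0,-0.1,0,1.5],[0,0,-0.2,0,1.5],[0,0,-0.2,0,1.5],[0,0,-0.2,0,1.5]]'; python3 -m inch '[[0,0,-0.1,0,1.5],[0,0,-0.2,0,1.5],[0,0,-0.2,0,1.5],[0,0,-0.2,0,1.5]]'
```

```text
time_s: 15.48
position: [0.578, -0.0105, 0.0834]
tcp_rot: [[-0.022, 1.0, 0.002], [1.0, 0.022, -0.001], [-0.001, 0.002, -1.0]]
force: [-0.7, -4.2, 9.1]
opening: 0.264
grasp_force: 29.7
time_s: 15.82
position: [0.5783, -0.0107, 0.0829]
tcp_rot: [[-0.022, 1.0, 0.003], [1.0, 0.022, -0.001], [-0.001, 0.003, -1.0]]
force: [-2.1, -4.7, 17.8]
opening: 0.262
grasp_force: 30.0
```

```bash
python3 -m inch '[[0,0,-0.1,0,1.5],[0,0,-0.2,0,1.5],[0,0,-0.3,0,1.5],[0,0,-0.3,0,1.5],[0,0,-0.3,0,1.5]]'
```

```text
time_s: 16.23
position: [0.5785, -0.0108, 0.0825]
tcp_rot: [[-0.022, 1.0, 0.004], [1.0, 0.022, -0.002], [-0.002, 0.004, -1.0]]
force: [-6.7, -5.2, 34.2]
opening: 0.27
grasp_force: 30.0
```

The force is stiff at 34 N with 0.4 mm of travel, above the catch's 20 N, so the collar is seated. I'll unload, open and retreat.

```bash
python3 -m inch '[[0,0,0.3,0,1.5],[0,0,0.6,0,1.5],[0,0,0.6,0,3],[0,0,0.6,0,4],[0,0,0.6,0,5],[0,0,0.6,0,6],[0,0,0.6,0,6],[0,0,0.6,0,6],[0,0,0.6,0,6],[0,0,0.6,0,6]]';python3 -m inch '[[0,0,1,0,6],[0,0,2.5,0,6],[0,0,5,0,6],[0,0,8,0,6],[0,0,11,0,6],[0,2,14,0,6],[0,6,14,0,6],[0,10,14,0,6],[0,14,14,0,6],[0,14,14,0,6]]'; python3 - <<'E'
from rig import cams
import cv2,pickle
from h import *
np.set_printoptions(precision=4,suppress=True)
c=cams.capture("side");t=cams.capture("top")
def cr(im,c,r,w,h): return cv2.resize(im[r:r+h,c:c+w],(400,300),interpolation=cv2.INTER_CUBIC)
cv2.imwrite("pics/m5.png",np.vstack([np.hstack([cr(c["image"],205,175,60,45),cr(c["image"],215,120,100,75)]),np.hstack([cr(t["image"],216,165,60,45),cr(t["image"],280,165,80,60)])]))
print("expected home collar-top/knob-top px in side",proj(c,[.5772,-.0066,.079]),proj(c,[.5772,-.0066,.113]))
E
```

```text
time_s: 17.07
position: [0.5771, -0.0099, 0.0829]
tcp_rot: [[-0.021, 1.0, -0.0], [1.0, 0.021, 0.0], [0.0, -0.0, -1.0]]
force: [0.6, -0.6, 0.1]
opening: 0.681
grasp_force: 0.0
time_s: 17.9
position: [0.5763, 0.1367, 0.2244]
tcp_rot: [[-0.027, 1.0, 0.001], [1.0, 0.027, 0.004], [0.004, 0.002, -1.0]]
force: [-0.6, 0.1, -0.7]
opening: 0.686
grasp_force: 0.0
expected home collar-top/knob-top px in side [234.6355 203.81  ] [234.2668 196.1729]
```

View pics/m5.png

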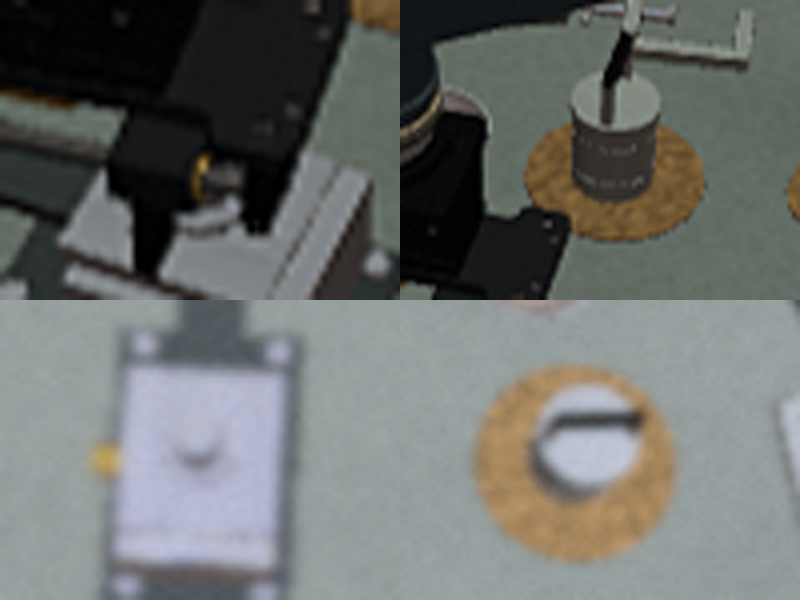

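The canister is central on the mat at top (397,190), and the pin's collar sits on the fork at top ≈(246,187). The arm hides the side view, so I'll move clear and check once more.

```bash
python3 -m inch '[[-1,2,1,0,6],[-3,5,2,0,6],[-5,8,3,0,6],[-7,11,3,0,6],[-9,14,3,0,6],[-11,17,3,0,6],[-12,19,3,0,6],[-12,19,3,0,6],[-12,19,3,0,6],[-12,19,3,0,6]]'; python3 - <<'E'
from rig import cams
from h import *
np.set_printoptions(precision=4,suppress=True,linewidth=150)
c=cams.capture("side"); pickle.dump(c,open("side6.pkl","wb"))
cv2.imwrite("pics/s6.png",cv2.resize(c["image"][175:235,195:275],(800,600),interpolation=cv2.INTER_CUBIC))
for dz,r in((0,.02),(.006,.02),(.04,.012)):
    print(dz,[((proj(c,np.array([.5770,-.0066,.073+dz])+r*np.array([np.cos(a),np.sin(a),0]))-[195,175])*10).round() for a in np.arange(0,6.28,1.5708/2)])
E
```

```text
time_s: 18.83
position: [0.4582, 0.3186, 0.2532]
tcp_rot: [[-0.02, 1.0, 0.001], [1.0, 0.02, -0.001], [-0.001, 0.001, -1.0]]
force: [0.7, -0.3, 1.3]
opening: 0.688
grasp_force: 0.0
0 [array([333., 286.]), array([336., 326.]), array([375., 352.]), array([428., 349.]), array([463., 317.]), array([459., 277.]), array([420., 251.]), array([368., 255.])]
0.006 [array([332., 273.]), array([335., 313.]), array([374., 339.]), array([428., 336.]), array([462., 304.]), array([458., 264.]), array([419., 238.]), array([367., 242.])]
0.04 [array([353., 202.]), array([355., 227.]), array([380., 243.]), array([412., 240.]), array([433., 221.]), array([431., 197.]), array([407., 182.]), array([375., 184.])]
```

View pics/s6.png

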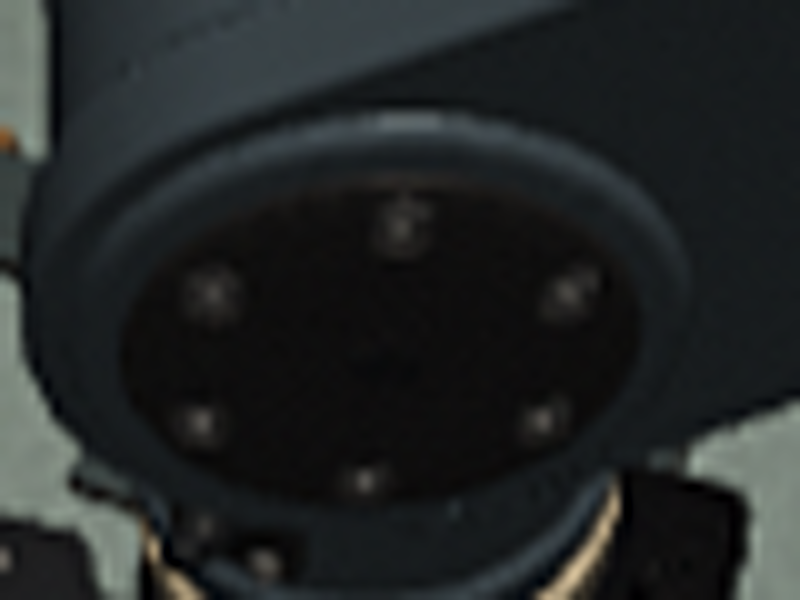

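The wrist hides the hitch. I'll shift the arm further aside (-x, +y) and check numerically.

```bash
python3 -m inch '[[-2,1.5,0,0,6],[-4,3,0,0,6],[-6.5,5,0,0,6],[-9,7,0,0,6],[-12,9,0,0,6],[-15,11,0,0,6],[-18,13,0,0,6],[-21,15,0,0,6],[-21,15,0,0,6],[-21,15,0,0,6]]'; python3 - <<'E'
from rig import cams
from h import *
np.set_printoptions(linewidth=170)
c=cams.capture("side"); pickle.dump(c,open("side6.pkl","wb"))
print(cv2.cvtColor(c["image"],cv2.COLOR_BGR2GRAY)[189:216,223:247])
E
```

```text
time_s: 19.72
position: [0.2471, 0.47, 0.2531]
tcp_rot: [[-0.023, 1.0, 0.0], [1.0, 0.023, -0.0], [-0.0, 0.0, -1.0]]
force: [-0.7, 0.5, -0.3]
opening: 0.686
grasp_force: 0.0
[[ 94  92  91  90  94  91  92  92  92  94  92  91  92  94  95  92  90  91  93  96  93  91  92  91]
 [ 92  90  93 103 106 103  97  94  96  91  91  90  91  95  94  94  94  94  95  96  93  91  92  92]
 [ 90  89  98 115 117 117 112 106 107  99  95  94  88  91  92  92  93  95  93  90  92  92  92  90]
 [ 88  92 104 114 114 113 115 116 116 113 107 107  99  99  93  90  92  95  92  88  90  91  93  92]
 [ 89  97 111 112 111 111 112 113 113 113 116 117 114 112 105 100 102  98  91  89  91  90  93  92]
 [ 95 109 114 112 110 112 111 110 110 113 117 116 115 115 115 113 114 110 105  97  90  89  91  90]
 [104 114 114 112 113 112 112 112 112 114 116 116 114 115 114 115 115 118 116 112 104 102  98  89]
 [114 114 112 112 113 114 113 116 117 116 114 116 115 115 116 113 102 116 113 114 117 116 112 105]
 [116 113 114 113 113 112 114 111  98 122 114 116 117 118 117  99  83 115 113 112 113 113 115 116]
 [116 114 115 115 113 114 116 108  5
[... 1046 characters left out ...]
5 114]
 [113 113 113 112 113 113 113  98  78  64  62  80  71  63  63  45  94 118 115 113 115 116 118 117]
 [114 114 114 114 113 113 114 114 113 100  83  81  75  86  95  96 122 117 113 111 112 111 113 115]
 [116 116 115 114 113 114 115 116 116 116 116 116 116 115 114 116 115 116 116 115 115 112 111 112]
 [117 117 117 115 116 115 114 116 115 116 115 116 114 112 112 111 109 110 112 114 116 114 115 116]
 [122 119 117 118 117 117 116 115 115 114 115 116 115 115 113 113 113 111 110 110 110 111 115 117]
 [102 113 112 122 121 118 117 117 117 116 116 116 115 114 114 115 114 115 114 113 111 111 112 110]
 [ 50  75  79 102 113 113 123 120 117 117 117 118 116 115 115 115 114 115 115 115 114 114 115 108]]
```

The collar's lower edge is at row ≈210.3 against 210.4 predicted for fully home, and its column is centred within 0.3 px. The pin is seated, the canister is on the mat and the robot is clear, so I'm handing in.

```bash
python3 -c "from rig import bot; print(bot.hand_in())"
```

```text
the job is handed in; nothing more can be done
None
```

I handed the job in at about 20 s, with the canister upright near the middle of the cork mat, the long pin pushed home (collar flat on the fork, force stiff at 34 N), and the arm clear; the hand-in returned no verdict.

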